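# Re-rack the finishing pots in reverse order

### The job

Move the four pots from the dark rack to the pale rack, one in each place, in reverse order: the pot nearest the dark rack's orange end goes into the place farthest from the pale rack's orange end, the next one next to it, and so on. Keep the pots upright, and leave all four standing flat in the middle of their places, let go and still.

Things in the scene. Friction and masses are not known exactly. Their poses are not given: they have to be found in the camera images.
- dark_rack: Fixed dark brown rack 340x88 mm, one row of four places, each with a pot at the start. Origin: middle of underside, at worktop level; y along the row to its orange end block, x across it, away from the robot. Place centres: x 0, y +117, +39, -39, -117 mm; each 74 (y) by 80 (x) mm. Heights over worktop: floor 8, dividers (4 mm thick) 18, long walls 14, end blocks 26 mm.
- pale_rack: Fixed pale plywood rack, same shape, sizes, origin and axes as the dark rack (orange end block at its +y end, places at y +117, +39, -39, -117 mm, place floor 8 mm over the worktop). Empty at the start. It lies in front of or behind the dark rack, some 19 cm away, not quite parallel.
- yellow_jar_mid (a point): Clear jar with yellow cap, 42 mm across, 96 mm tall, 0.11 kg. Loose, upright on a flat base; grasp round the body, across the row. Point: on its axis, half-way up, 48 mm above its base.
- black_jar_mid (a point): Clear jar with green label and black cap, 45 mm across, 105 mm tall, 0.11 kg. Loose, upright on a flat base; grasp round the body, across the row. Point: on its axis, half-way up, 52.5 mm above its base.
- red_pot_mid (a point): Low round pot with white label and wide red lid (its top largely white), 58 mm across, 50 mm tall, 0.09 kg. Loose, upright on a flat base; grasp round the body, across the row. Point: on its axis, half-way up, 25 mm above its base.
- blue_jar_mid (a point): Jar with paper label and blue cap, 48 mm across, 85 mm tall, 0.12 kg. Loose, upright on a flat base; grasp round the body, across the row. Point: on its axis, half-way up, 42.5 mm above its base.
- yellow_tab: Fixed yellow plastic colour tab, 40x10 mm, 14 mm high, on the robot's side of the dark rack. It marks the place where the yellow jar stands at the start and stays there: that place's centre lies 50 mm from the tab along the rack's +x. Origin: middle of its underside; axes as the rack's.
- black_tab: Fixed black plastic colour tab, 40x10 mm, 14 mm high, on the robot's side of the dark rack. It marks the place where the black jar stands at the start and stays there: that place's centre lies 50 mm from the tab along the rack's +x. Origin: middle of its underside; axes as the rack's.
- red_tab: Fixed red plastic colour tab, 40x10 mm, 14 mm high, on the robot's side of the dark rack. It marks the place where the red pot stands at the start and stays there: that place's centre lies 50 mm from the tab along the rack's +x. Origin: middle of its underside; axes as the rack's.
- blue_tab: Fixed blue plastic colour tab, 40x10 mm, 14 mm high, on the robot's side of the dark rack. It marks the place where the blue jar stands at the start and stays there: that place's centre lies 50 mm from the tab along the rack's +x. Origin: middle of its underside; axes as the rack's.

How it is judged (in metres and radians):
At the end, for the whole second after the job is handed in: Each pot stands in the pale place that mirrors its starting place (counted from the orange ends), within 18 mm of the place's centre in x and in y, its middle within 6 mm of its standing height, upright within 0.12 rad, released and at rest (((y of yellow_tab in the frame of dark_rack between 0.097 and 0.137 m and y of yellow_jar_mid in the frame of pale_rack between -0.135 and -0.099 m) or (y of yellow_tab in the frame of dark_rack between 0.019 and 0.059 m and y of yellow_jar_mid in the frame of pale_rack between -0.057 and -0.021 m) or (y of yellow_tab in the frame of dark_rack between -0.059 and -0.019 m and y of yellow_jar_mid in the frame of pale_rack between 0.021 and 0.057 m) or (y of yellow_tab in the frame of dark_rack between -0.137 and -0.097 m and y of yellow_jar_mid in the frame of pale_rack between 0.099 and 0.135 m)) and x of yellow_jar_mid in the frame of pale_rack between -0.018 and 0.018 m and z of yellow_jar_mid in the frame of pale_rack between 0.05 and 0.062 m and angle between each of yellow_jar_mid, black_jar_mid, red_pot_mid, blue_jar_mid's own z axis and vertical below 0.12 rad and linear speed of each of yellow_jar, black_jar, red_pot, blue_jar below 0.02 m/s and contact force between each of yellow_jar, black_jar, red_pot, blue_jar and the fingers below 0.1 N and ((y of black_tab in the frame of dark_rack between 0.097 and 0.137 m and y of black_jar_mid in the frame of pale_rack between -0.135 and -0.099 m) or (y of black_tab in the frame of dark_rack between 0.019 and 0.059 m and y of black_jar_mid in the frame of pale_rack between -0.057 and -0.021 m) or (y of black_tab in the frame of dark_rack between -0.059 and -0.019 m and y of black_jar_mid in the frame of pale_rack between 0.021 and 0.057 m) or (y of black_tab in the frame of dark_rack between -0.137 and -0.097 m and y of black_jar_mid in the frame of pale_rack between 0.099 and 0.135 m)) and x of black_jar_mid in the frame of pale_rack between -0.018 and 0.018 m and z of black_jar_mid in the frame of pale_rack between 0.0545 and 0.0665 m and ((y of red_tab in the frame of dark_rack between 0.097 and 0.137 m and y of red_pot_mid in the frame of pale_rack between -0.135 and -0.099 m) or (y of red_tab in the frame of dark_rack between 0.019 and 0.059 m and y of red_pot_mid in the frame of pale_rack between -0.057 and -0.021 m) or (y of red_tab in the frame of dark_rack between -0.059 and -0.019 m and y of red_pot_mid in the frame of pale_rack between 0.021 and 0.057 m) or (y of red_tab in the frame of dark_rack between -0.137 and -0.097 m and y of red_pot_mid in the frame of pale_rack between 0.099 and 0.135 m)) and x of red_pot_mid in the frame of pale_rack between -0.018 and 0.018 m and z of red_pot_mid in the frame of pale_rack between 0.027 and 0.039 m and ((y of blue_tab in the frame of dark_rack between 0.097 and 0.137 m and y of blue_jar_mid in the frame of pale_rack between -0.135 and -0.099 m) or (y of blue_tab in the frame of dark_rack between 0.019 and 0.059 m and y of blue_jar_mid in the frame of pale_rack between -0.057 and -0.021 m) or (y of blue_tab in the frame of dark_rack between -0.059 and -0.019 m and y of blue_jar_mid in the frame of pale_rack between 0.021 and 0.057 m) or (y of blue_tab in the frame of dark_rack between -0.137 and -0.097 m and y of blue_jar_mid in the frame of pale_rack between 0.099 and 0.135 m)) and x of blue_jar_mid in the frame of pale_rack between -0.018 and 0.018 m and z of blue_jar_mid in the frame of pale_rack between 0.0445 and 0.0565 m); the robot touches nothing.
It fails at once if the yellow jar is tipped over (more than 50 degrees from upright) (angle between yellow_jar_mid's own z axis and vertical above 0.87 rad).
It fails at once if the black jar is tipped over (more than 50 degrees from upright) (angle between black_jar_mid's own z axis and vertical above 0.87 rad).
It fails at once if the red pot is tipped over (more than 50 degrees from upright) (angle between red_pot_mid's own z axis and vertical above 0.87 rad).
It fails at once if the blue jar is tipped over (more than 50 degrees from upright) (angle between blue_jar_mid's own z axis and vertical above 0.87 rad).
It also fails if it takes over 112 s, if anything falls off the work surface, if the arm or the gripper's body presses on something with over 40 N, if the wrist force passes 120 N, or if a joint passes its speed limit or range.

### The arm

A 7-joint arm with a two-finger parallel gripper is mounted at the origin on a cart in front of the work surface, level with it; the furniture and walls round the work are solid. World frame = base frame: x ahead of the robot, y to its left, z up, the work surface at z = 0. Lengths are in m, angles in degrees, forces in N, time in s.
With the tool pointing down it reaches from about 0.425 to 0.875 m from the base axis. Payload 4.7 kg.
Tool frame: the origin (TCP) lies midway between the tips of the shut fingers; the grasp point (between the pads) lies 19 mm behind it; z points along the fingers, y is the line along which they close (so a half turn about z gives the same grasp; the last joint's range is limited). The gripper opens to 87 mm and grips with 3 to 60 N. Pads are 19 mm wide; open, the fingers measure 117 mm over their backs; the gripper's body (75 mm by 190 mm) begins 51 mm behind the grasp point.
Start: joints at [73.23, 18.392, -4.016, 83.108, 1.295, 78.541, -3.26], TCP at [0.196, -0.62, 0.223] pointing down, gripper open.
Joint ranges: [-163.93, 163.93], [-17.29, 119.83], [-79.2, 71.16], [3.27, 140.29], [-89.18, 269.18], [5.43, 117.66], [-154.24, 154.24]. Speed limits (degrees/s): [147.25, 147.25, 180, 180, 180, 180, 180].

### API

Orientations are given as [roll, pitch, yaw] about the fixed x, y, z axes, in that order (R = Rz(yaw) Ry(pitch) Rx(roll)).
In Python, from cell import env gives the robot as it stands. The module is installed in compiled form; this text tells all that it offers.
- The arm moves only by the tool send_rows, never from a script. Its argument "series" is a list of rows, each an object with "travel": the shift along the tool's x, y, z in cm, a list of three; "dr": the turn, a rotation vector about the tool's x, y, z in degrees, a list of three; "claw": the finger opening in cm, from 0 to 8.7. In form: [{"travel": [tx, ty, tz], "dr": [wx, wy, wz], "claw": claw}, ...]. A call has 1 to 12 rows; each row is the pose to reach, as a shift and turn from the pose commanded when the call began, along the tool's axes at that moment; what a row does not reach only later rows make up. A row lasts 1/12 s, in which the tool goes at most 41.7 mm and 7.16 degrees, less where a joint would pass 70% of its speed; a pose out of reach is approached as far as the arm can. A call with a gripper value outside its range is refused whole. The fingers move at their own pace and stop on an object; "grip_force" is the grip in N (left out, the last holds). Time passes only in rows, so rows that repeat a pose let the fingers close. It gives the time, the measured TCP pose, the force and the opening at its end, in the units of the state.
- env.get_obs(): the state, without advancing time (a new reading comes with each control period).
- env.read_camera(name): name is "scene" or "top"; returns the picture (480x640x3 uint8, blue, green, red); there is no depth.
- env.calibration(name): a dict with "fx", "fy", "cx", "cy" (pixels), "cam_to_world" (4x4, takes a point from camera to world coordinates). Camera axes: x right, y down, z forward; pixel columns grow to the right and rows downward; lengths in m; the calibration is good to about 2 mm. A picture is of the moment at which its call begins. calibration takes no time and is no camera call.
- env.sign_off(): hands the job in, once; it reports no verdict.
The state is a dict: "time_s": time; "qpos": joint angles; "joint_velocities": joint speeds; "effort": joint torques, N m; "tool_pos": TCP position; "tool_rot": TCP orientation; "force": force on the tool from outside, world axes, zero at the start; "wrist_torque": the same for the moment, N m; "grip_width": finger opening in m.
Only numpy, scipy, OpenCV 4.12 (cv2) and the standard library are available. Lean on these libraries where they do the work, as an engineer would, in place of code of your own. Each camera call takes 0.05 s, during which the arm holds its last target. There are 200 camera calls.

## Working session

There is one attempt and no reset: what is moved stays moved. The work goes in short steps, Python scripts to look and compute and a tool call to move; the robot and the scene stay as the last step left them, time stands still between calls to the robot, and variables do not carry over. Pictures are saved under pics/ and viewed, on a budget of 14 in all, crops included, one or two more only if the job needs it, and the job is handed in when it is done.

Besides the shell and the picture viewer there is one more tool, called after ">>>" as name([rows], argument=value, ...), one row to a line, values as JSON. send_rows: Moves the arm, as the interface text tells. Its arguments: {"type":"object","properties":{"series":{"type":"array"},"grip_force":{"type":"number"}},"required":["series"]}

```bash
mkdir -p pics; python3 - <<'E'
from cell import env
import cv2,numpy as np
np.set_printoptions(precision=4,suppress=True)
o=env.get_obs();print({k:o[k] for k in('time_s','tool_pos','tool_rot','grip_width')})
for n in('scene','top'):
    c=env.calibration(n);print(n,c['fx'],c['fy'],c['cx'],c['cy']);print(np.array(c['cam_to_world']))
    cv2.imwrite(f'pics/{n}0.png',env.read_camera(n))
E
```

```text
{'time_s': 0.0, 'tool_pos': array([ 0.1961, -0.6191,  0.2215]), 'tool_rot': array([-179.8904,    0.0041,   17.5785]), 'grip_width': 0.08722242555659947}
scene 467.9708115998124 467.9708115998124 321.4846013076993 234.42032549728594
[[-0.5032 -0.6256  0.5962  0.0144]
 [-0.864   0.3781 -0.3325  0.3008]
 [-0.0174 -0.6824 -0.7307  0.6951]
 [ 0.      0.      0.      1.    ]]
top 511.0628611705719 511.0628611705719 319.1887623784032 240.81528163962858
[[-0.0131 -0.9924  0.1222  0.4142]
 [-0.9997  0.0103 -0.0239  0.0413]
 [ 0.0225 -0.1225 -0.9922  0.913 ]
 [ 0.      0.      0.      1.    ]]
```

View pics/top0.png

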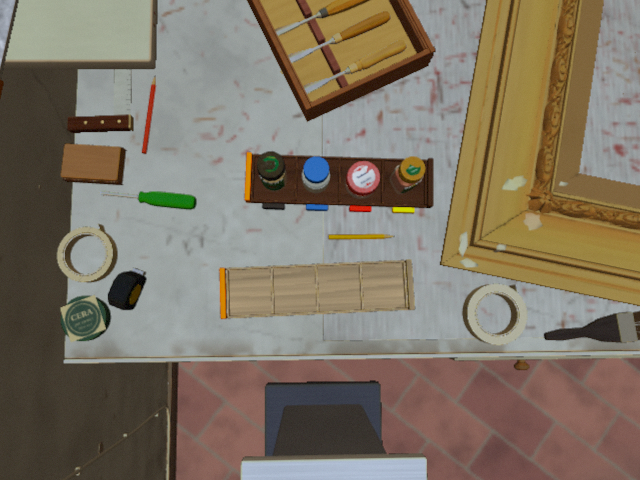

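View pics/scene0.png

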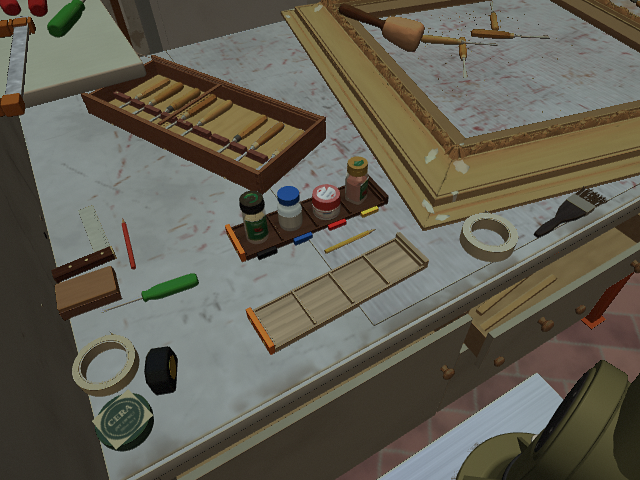

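The top picture shows the dark rack at about (247–432, 153–206), orange end left, with black, blue, red and yellow pots from the orange end and the tabs at row ~208. The pale rack lies nearer the robot at (220–413, 262–318). I'll zoom in to get corners.

```bash
python3 - <<'E'
import cv2
a=cv2.imread('pics/top0.png')[145:325,215:445]
cv2.imwrite('pics/z0.png',cv2.resize(a,None,fx=3.4,fy=3.3,interpolation=cv2.INTER_CUBIC) if 0 else cv2.resize(a,(690,540),interpolation=cv2.INTER_CUBIC))
E
```

```text
(no output)
```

View pics/z0.png

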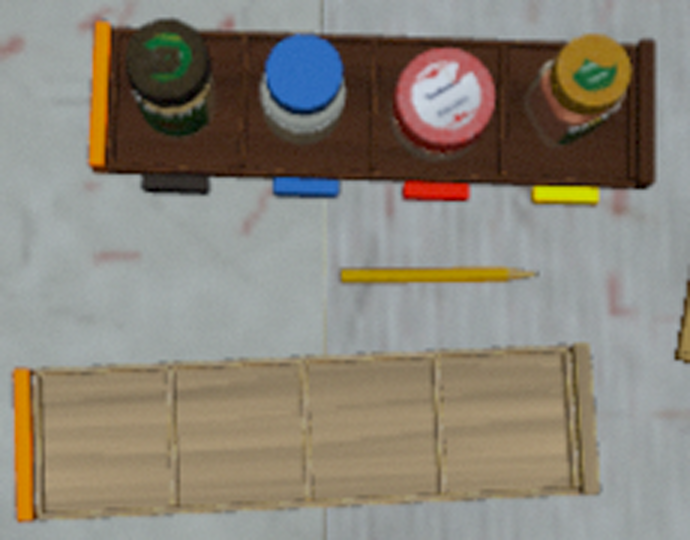

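```bash
cat > h.py <<'E'
import numpy as np
from cell import env
from scipy.optimize import least_squares
np.set_printoptions(precision=4,suppress=True)
def cal(n):
    c=env.calibration(n);return c,np.array(c['cam_to_world'])
def proj(P,n='top'):
    c,T=cal(n);P=np.atleast_2d(P);q=(P-T[:3,3])@T[:3,:3]
    return np.c_[c['fx']*q[:,0]/q[:,2]+c['cx'],c['fy']*q[:,1]/q[:,2]+c['cy']]
def ray(uv,z,n='top'):
    c,T=cal(n);d=T[:3,:3]@[(uv[0]-c['cx'])/c['fx'],(uv[1]-c['cy'])/c['fy'],1]
    return T[:3,3]+d*(z-T[2,3])/d[2]
def toW(p,L):
    L=np.atleast_2d(L);c,s=np.cos(p[2]),np.sin(p[2])
    return np.c_[p[0]+c*L[:,0]-s*L[:,1],p[1]+s*L[:,0]+c*L[:,1],L[:,2]]
def fit(L,uv,p0):
    r=least_squares(lambda p:(proj(toW(p,L))-uv).ravel(),p0);return r.x,r.fun.reshape(-1,2)
E
python3 - <<'E'
from h import *
Z=lambda a:np.array(a)/3+[215,145]
c=np.array([[.044,.17,.026],[-.044,.17,.026],[.044,-.17,.026],[-.044,-.17,.026]])
d0=c.copy();d0[[1,3],2]=0
t=np.array([[-.05,y,.007] for y in(.117,.039,-.039,-.117)])
d,r=fit(np.r_[d0,t],Z([[95,20],[90,169],[654,40],[652,187],[176,185],[307,187],[436,190],[566,194]]),[.6,0,0]);print('dark',d,np.degrees(d[2]));print(r)
p,r=fit(c,Z([[15,369],[18,520],[592,343],[600,493]]),[.38,0,0]);print('pale',p,np.degrees(p[2]));print(r)
print('dist',np.hypot(*(p-d)[:2]))
for n,uv,h in(('black',(169,55),.113),('blue',(304,73),.093),('red',(445,97),.058),('yellow',(592,75),.104)):
    print(n,ray(Z(uv),h))
print(toW(d,np.c_[np.zeros(4),t[:,1],np.zeros(4)]));print(toW(p,np.c_[np.zeros(4),t[:,1],np.zeros(4)]))
np.savez('poses.npz',d=d,p=p)
E
```

```text
dark [ 0.6352 -0.0186 -0.0392] -2.246645035191474
[[-1.356  -0.5215]
 [-0.0831  1.2181]
 [ 2.1656 -1.1317]
 [-0.6075  0.8188]
 [ 0.1675 -0.7163]
 [-0.1461 -0.0873]
 [ 0.0667  0.2042]
 [-0.1933  0.1581]]
pale [0.4404 0.0238 0.0325] 1.8596567617222552
[[-1.6574 -0.542 ]
 [-1.5438  0.4935]
 [ 1.2322 -0.4196]
 [ 2.0281  0.2945]]
dist 0.19938360125142465
black [0.6388 0.0972 0.113 ]
blue [0.6338 0.0247 0.093 ]
red [ 0.6285 -0.0565  0.058 ]
yellow [ 0.6286 -0.1316  0.104 ]
[[ 0.6398  0.0983  0.    ]
 [ 0.6367  0.0203  0.    ]
 [ 0.6337 -0.0576  0.    ]
 [ 0.6306 -0.1356  0.    ]]
[[ 0.4366  0.1407  0.    ]
 [ 0.4391  0.0627  0.    ]
 [ 0.4416 -0.0152  0.    ]
 [ 0.4442 -0.0932  0.    ]]
```

```bash
cat > go.py <<'E'
import sys
from h import *
from scipy.spatial.transform import Rotation as R
o=env.get_obs();x,y,z,yaw=map(float,sys.argv[1:5])
A=R.from_euler('xyz',o['tool_rot'],degrees=True);B=R.from_euler('xyz',[180,0,yaw],degrees=True)
print(o['time_s'],o['tool_pos'],o['tool_rot'],o['grip_width'],o['force'])
print('travel cm',A.inv().apply(np.array([x,y,z])-o['tool_pos'])*100,'dr',(A.inv()*B).as_rotvec(degrees=True))
E
python3 go.py .6295 -.133 .22 87.75
```

```text
0.1 [ 0.1961 -0.6192  0.2216] [-179.9016    0.0067   17.5796] 0.08712652907635353 [0.6786 0.164  0.0285]
travel cm [ 56.0007 -33.2588   0.2074] dr [ -0.0898  -0.0544 -70.1703]
```

>>> send_rows([
  {"travel":[4,-2.4,0],"dr":[0,0,-5],"claw":8.7},
  {"travel":[7,-4.2,0],"dr":[0,0,-10],"claw":8.7},
  {"travel":[10,-6,0],"dr":[0,0,-15],"claw":8.7},
  {"travel":[13,-7.8,0],"dr":[0,0,-20],"claw":8.7},
  {"travel":[16,-9.6,0],"dr":[0,0,-25],"claw":8.7},
  {"travel":[19,-11.4,0],"dr":[0,0,-30],"claw":8.7},
  {"travel":[22,-13.2,0],"dr":[0,0,-35],"claw":8.7},
  {"travel":[25,-15,0],"dr":[0,0,-40],"claw":8.7},
  {"travel":[28,-16.6,0],"dr":[0,0,-45],"claw":8.7},
  {"travel":[31,-18.4,0],"dr":[0,0,-50],"claw":8.7},
  {"travel":[33,-19.6,0],"dr":[0,0,-53],"claw":8.7},
  {"travel":[33,-19.6,0],"dr":[0,0,-53],"claw":8.7},
], grip_force=12)

```text
time_s: 1.1
tool_pos: [0.4559, -0.3271, 0.2225]
tool_rot: [179.9, -0.2, 71.2]
force: [0.1, -0.5, -0.9]
grip_width: 0.087
```

```bash
python3 go.py .6295 -.133 .20 87.75
```

```text
1.1 [ 0.4559 -0.3271  0.2225] [179.9469  -0.1813  71.2134] 0.08702542474806879 [ 0.0574 -0.4564 -0.8608]
travel cm [23.9566 10.1803  2.3355] dr [  0.0789  -0.1724 -16.5367]
```

>>> send_rows([
  {"travel":[3,1.3,0],"dr":[0,0,-2],"claw":8.7},
  {"travel":[6,2.5,0],"dr":[0,0,-4],"claw":8.7},
  {"travel":[9,3.8,0],"dr":[0,0,-6],"claw":8.7},
  {"travel":[12,5.1,0.5],"dr":[0,0,-8],"claw":8.7},
  {"travel":[15,6.4,1],"dr":[0,0,-10],"claw":8.7},
  {"travel":[18,7.6,1.5],"dr":[0,0,-12],"claw":8.7},
  {"travel":[21,8.9,2],"dr":[0,0,-14],"claw":8.7},
  {"travel":[23,9.8,2.3],"dr":[0,0,-16],"claw":8.7},
  {"travel":[24,10.2,2.3],"dr":[0,0,-16.5],"claw":8.7},
  {"travel":[24,10.2,2.3],"dr":[0,0,-16.5],"claw":8.7},
  {"travel":[24,10.2,2.3],"dr":[0,0,-16.5],"claw":8.7},
  {"travel":[24,10.2,2.3],"dr":[0,0,-16.5],"claw":8.7},
])

```text
time_s: 2.1
tool_pos: [0.6267, -0.1435, 0.1996]
tool_rot: [-180.0, 0.1, 86.9]
force: [0.3, -0.4, -1.0]
grip_width: 0.0868
```

```bash
python3 go.py .6295 -.133 .043 87.75; python3 - <<'E'
from h import *
import cv2
o=env.get_obs()
t=env.read_camera('top')[90:330,200:460];s=env.read_camera('scene')[60:300,200:460]
cv2.imwrite('pics/a1.png',cv2.resize(np.hstack([t,s]),(780,360),interpolation=cv2.INTER_CUBIC))
E
```

```text
2.1 [ 0.6267 -0.1435  0.1996] [-179.9604    0.1108   86.8617] 0.08679280338571697 [ 0.2883 -0.3702 -0.9809]
travel cm [ 1.0965  0.2301 15.659 ] dr [-0.0404  0.1104 -0.8883]
```

View pics/a1.png

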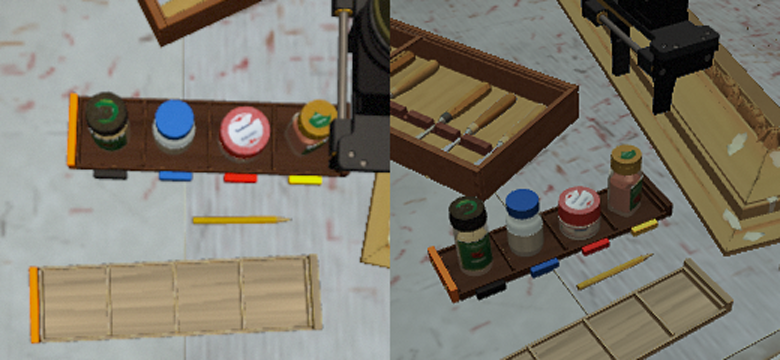

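```bash
python3 - <<'E'
from h import *
p=np.array([[.6267,-.1435,.1996],[.63,-.133,.104]])
print(proj(p,'scene'),proj(p,'top'))
for n in('black',(200+78/1.5,60+212/1.5),.113),('blue',(200+132/1.5,60+198/1.5),.093),('yel',(200+237/1.5,60+151/1.5),.104): print(n[0],ray(n[1],n[2],'scene'))
E
```

```text
[[366.6349 120.584 ]
 [358.8651 162.1457]] [[434.0582 154.0165]
 [413.1779 169.1521]]
black [0.6268 0.103  0.113 ]
blue [0.6358 0.0258 0.093 ]
yel [ 0.6349 -0.1341  0.104 ]
```

>>> send_rows([
  {"travel":[0,0,0],"dr":[0,0,0],"claw":8.7},
  {"travel":[0,0,0],"dr":[0,0,0],"claw":8.7},
])

```text
time_s: 2.37
tool_pos: [0.6273, -0.142, 0.1999]
tool_rot: [180.0, 0.0, 87.0]
force: [-0.2, -0.1, 0.1]
grip_width: 0.0866
```

```bash
python3 go.py .6305 -.133 .043 87.75
```

```text
2.3667 [ 0.6273 -0.142   0.1999] [179.9843   0.0459  86.9657] 0.08664214918572055 [-0.1722 -0.0571  0.1406]
travel cm [ 0.9289  0.2723 15.6883] dr [ 0.0154  0.046  -0.7843]
```

>>> send_rows([
  {"travel":[0.9,0.3,1],"dr":[0,0,-0.8],"claw":8.7},
  {"travel":[0.9,0.3,3],"dr":[0,0,-0.8],"claw":8.7},
  {"travel":[0.9,0.3,5],"dr":[0,0,-0.8],"claw":8.7},
  {"travel":[0.9,0.3,7],"dr":[0,0,-0.8],"claw":8.7},
  {"travel":[0.9,0.3,9],"dr":[0,0,-0.8],"claw":8.7},
  {"travel":[0.9,0.3,11],"dr":[0,0,-0.8],"claw":8.7},
  {"travel":[0.9,0.3,13],"dr":[0,0,-0.8],"claw":8.7},
  {"travel":[0.9,0.3,14.5],"dr":[0,0,-0.8],"claw":8.7},
  {"travel":[0.9,0.3,15.5],"dr":[0,0,-0.8],"claw":8.7},
  {"travel":[0.9,0.3,15.7],"dr":[0,0,-0.8],"claw":8.7},
  {"travel":[0.9,0.3,15.7],"dr":[0,0,-0.8],"claw":8.7},
  {"travel":[0.9,0.3,15.7],"dr":[0,0,-0.8],"claw":8.7},
])

```text
time_s: 3.37
tool_pos: [0.6318, -0.1317, 0.0433]
tool_rot: [179.9, 0.0, 87.9]
force: [0.1, 0.5, 1.0]
grip_width: 0.0869
```

>>> send_rows([
  {"travel":[0,0,0],"dr":[0,0,0],"claw":7},
  {"travel":[0,0,0],"dr":[0,0,0],"claw":6},
  {"travel":[0,0,0],"dr":[0,0,0],"claw":5.5},
  {"travel":[0,0,0],"dr":[0,0,0],"claw":5},
  {"travel":[0,0,0],"dr":[0,0,0],"claw":4.5},
  {"travel":[0,0,0],"dr":[0,0,0],"claw":4},
  {"travel":[0,0,0],"dr":[0,0,0],"claw":3},
  {"travel":[0,0,0],"dr":[0,0,0],"claw":3},
  {"travel":[0,0,0],"dr":[0,0,0],"claw":3},
  {"travel":[0,0,0],"dr":[0,0,0],"claw":3},
  {"travel":[0,0,0],"dr":[0,0,0],"claw":3},
  {"travel":[0,0,0],"dr":[0,0,0],"claw":3},
], grip_force=12)

```text
time_s: 4.37
tool_pos: [0.6312, -0.132, 0.0426]
tool_rot: [180.0, 0.0, 87.9]
force: [0.6, 0.2, -0.1]
grip_width: 0.0462
```

```bash
python3 go.py .437 .14 .20 91.85
```

```text
4.3667 [ 0.6312 -0.132   0.0426] [179.9874   0.0111  87.8763] 0.04623813999641032 [ 0.5767  0.154  -0.0594]
travel cm [ 26.4573 -20.4152 -15.7481] dr [ 0.0122  0.0116 -3.9737]
```

>>> send_rows([
  {"travel":[0,0,0],"dr":[0,0,0],"claw":3},
  {"travel":[0,0,0],"dr":[0,0,0],"claw":3},
  {"travel":[0,0,0],"dr":[0,0,0],"claw":3},
  {"travel":[0,0,0],"dr":[0,0,0],"claw":3},
  {"travel":[0,0,0],"dr":[0,0,0],"claw":3},
  {"travel":[0,0,0],"dr":[0,0,0],"claw":3},
])

```text
time_s: 4.87
tool_pos: [0.6312, -0.132, 0.0426]
tool_rot: [180.0, 0.0, 87.9]
force: [0.3, 0.3, 1.2]
grip_width: 0.0465
```

>>> send_rows([
  {"travel":[0,0,-0.5],"dr":[0,0,0],"claw":3},
  {"travel":[0,0,-1],"dr":[0,0,0],"claw":3},
  {"travel":[0,0,-2],"dr":[0,0,0],"claw":3},
  {"travel":[0,0,-3],"dr":[0,0,0],"claw":3},
  {"travel":[0,0,-4],"dr":[0,0,0],"claw":3},
  {"travel":[0,0,-4],"dr":[0,0,0],"claw":3},
  {"travel":[0,0,-4],"dr":[0,0,0],"claw":3},
])

```text
time_s: 5.45
tool_pos: [0.6319, -0.132, 0.0839]
tool_rot: [179.9, 0.0, 87.9]
force: [1.5, -0.6, -1.1]
grip_width: 0.0464
```

```bash
python3 go.py .437 .14 .20 91.85;python3 - <<'E'
from h import *
import cv2
t=env.read_camera('top')[90:330,200:460];s=env.read_camera('scene')[60:300,200:460]
cv2.imwrite('pics/a2.png',cv2.resize(np.hstack([t,s]),(780,360),interpolation=cv2.INTER_CUBIC))
E
```

```text
5.45 [ 0.6319 -0.132   0.0839] [179.872    0.0381  87.8779] 0.04642471485602068 [ 1.4869 -0.565  -1.1165]
travel cm [ 26.4522 -20.4621 -11.6719] dr [ 0.1266  0.0425 -3.972 ]
```

View pics/a2.png

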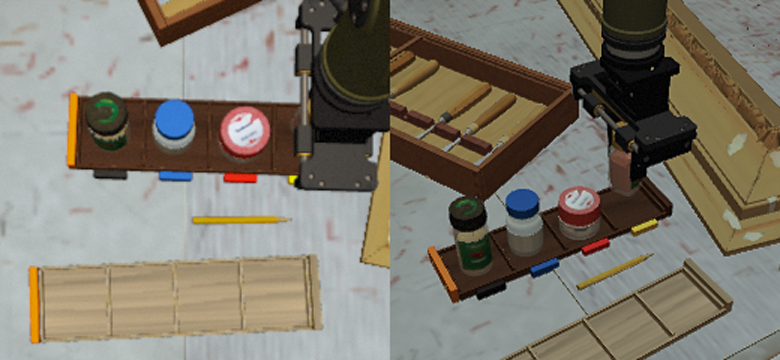

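>>> send_rows([
  {"travel":[0,0,-2],"dr":[0,0,0],"claw":3},
  {"travel":[0,0,-5],"dr":[0,0,0],"claw":3},
  {"travel":[0,0,-8],"dr":[0,0,0],"claw":3},
  {"travel":[1,-0.8,-10.5],"dr":[0,0,0],"claw":3},
  {"travel":[3,-2.3,-11.7],"dr":[0,0,0],"claw":3},
  {"travel":[5,-3.9,-11.7],"dr":[0,0,-0.5],"claw":3},
  {"travel":[7.5,-5.8,-11.7],"dr":[0,0,-1],"claw":3},
  {"travel":[10,-7.7,-11.7],"dr":[0,0,-1.5],"claw":3},
  {"travel":[12.5,-9.6,-11.7],"dr":[0,0,-2],"claw":3},
  {"travel":[15,-11.6,-11.7],"dr":[0,0,-2.5],"claw":3},
  {"travel":[17.5,-13.5,-11.7],"dr":[0,0,-3],"claw":3},
  {"travel":[20,-15.4,-11.7],"dr":[0,0,-4],"claw":3},
])

```text
time_s: 6.55
tool_pos: [0.4831, 0.0747, 0.1989]
tool_rot: [-179.9, 0.0, 91.9]
force: [0.4, -0.2, -0.6]
grip_width: 0.0461
```

>>> send_rows([
  {"travel":[2,-1.6,0],"dr":[0,0,0],"claw":3},
  {"travel":[4,-3.2,0],"dr":[0,0,0],"claw":3},
  {"travel":[5.5,-4.3,0],"dr":[0,0,0],"claw":3},
  {"travel":[6.4,-5,0],"dr":[0,0,0],"claw":3},
  {"travel":[6.4,-5,0],"dr":[0,0,0],"claw":3},
  {"travel":[6.4,-5,0],"dr":[0,0,0],"claw":3},
  {"travel":[6.4,-5,0],"dr":[0,0,0],"claw":3},
  {"travel":[6.4,-5,0],"dr":[0,0,0],"claw":3},
])

```text
time_s: 7.22
tool_pos: [0.4334, 0.1347, 0.1994]
tool_rot: [-180.0, -0.0, 91.7]
force: [0.1, 0.9, -0.8]
grip_width: 0.0463
```

```bash
python3 go.py .4366 .1407 .0435 91.85
```

```text
7.2167 [0.4334 0.1347 0.1994] [-179.9855   -0.0185   91.7443] 0.04634303841372087 [ 0.1453  0.9411 -0.7836]
travel cm [ 0.5861  0.3429 15.5899] dr [-0.0145 -0.0185 -0.1057]
```

>>> send_rows([
  {"travel":[0.3,0.2,1],"dr":[0,0,0],"claw":3},
  {"travel":[0.6,0.3,3],"dr":[0,0,0],"claw":3},
  {"travel":[0.6,0.3,5],"dr":[0,0,0],"claw":3},
  {"travel":[0.6,0.3,7],"dr":[0,0,0],"claw":3},
  {"travel":[0.6,0.3,9],"dr":[0,0,0],"claw":3},
  {"travel":[0.6,0.3,11],"dr":[0,0,0],"claw":3},
  {"travel":[0.6,0.3,12.5],"dr":[0,0,0],"claw":3},
  {"travel":[0.6,0.3,13.5],"dr":[0,0,0],"claw":3},
  {"travel":[0.6,0.3,14.3],"dr":[0,0,0],"claw":3},
  {"travel":[0.6,0.3,14.9],"dr":[0,0,0],"claw":3},
  {"travel":[0.6,0.3,15.2],"dr":[0,0,0],"claw":3},
  {"travel":[0.6,0.3,15.2],"dr":[0,0,0],"claw":3},
])

```text
time_s: 8.22
tool_pos: [0.4354, 0.1421, 0.0472]
tool_rot: [-180.0, -0.0, 91.9]
force: [0.5, -0.2, -0.7]
grip_width: 0.0461
```

```bash
python3 go.py .4366 .1407 .0430 91.85;python3 - <<'E'
from h import *
import cv2
t=env.read_camera('top')[90:330,200:460];s=env.read_camera('scene')[130:370,190:450]
cv2.imwrite('pics/a3.png',cv2.resize(np.hstack([t,s]),(780,360),interpolation=cv2.INTER_CUBIC))
E
```

```text
8.2167 [0.4354 0.1421 0.0472] [-179.9761   -0.0068   91.8756] 0.04607425139315773 [ 0.5042 -0.1831 -0.7123]
travel cm [-0.1415  0.1185  0.424 ] dr [-0.0239 -0.0068  0.0256]
```

View pics/a3.png

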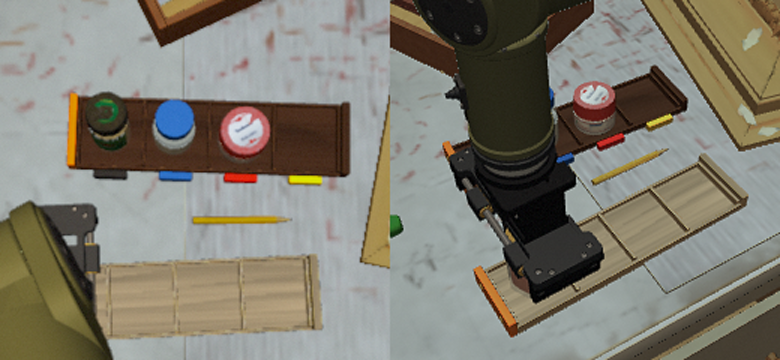

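Tool is over the orange-end place of the pale rack; the rest is undisturbed. Lower and release.

>>> send_rows([
  {"travel":[-0.1,0.1,0.2],"dr":[0,0,0],"claw":3},
  {"travel":[-0.1,0.1,0.4],"dr":[0,0,0],"claw":3},
  {"travel":[-0.1,0.1,0.4],"dr":[0,0,0],"claw":3},
  {"travel":[-0.1,0.1,0.4],"dr":[0,0,0],"claw":5},
  {"travel":[-0.1,0.1,0.4],"dr":[0,0,0],"claw":6},
  {"travel":[-0.1,0.1,0.4],"dr":[0,0,0],"claw":7},
  {"travel":[-0.1,0.1,0.4],"dr":[0,0,0],"claw":8},
  {"travel":[-0.1,0.1,0.4],"dr":[0,0,0],"claw":8},
  {"travel":[-0.1,0.1,0.4],"dr":[0,0,0],"claw":8},
  {"travel":[-0.1,0.1,0.4],"dr":[0,0,0],"claw":8},
  {"travel":[-0.1,0.1,0.4],"dr":[0,0,0],"claw":8},
  {"travel":[-0.1,0.1,0.4],"dr":[0,0,0],"claw":8},
])

```text
time_s: 9.32
tool_pos: [0.4364, 0.1411, 0.0435]
tool_rot: [-180.0, 0.0, 91.9]
force: [-0.3, -0.1, 0.4]
grip_width: 0.0796
```

>>> send_rows([
  {"travel":[0,0,-1],"dr":[0,0,0],"claw":8.7},
  {"travel":[0,0,-3],"dr":[0,0,0],"claw":8.7},
  {"travel":[0,0,-6],"dr":[0,0,0],"claw":8.7},
  {"travel":[0,0,-9],"dr":[0,0,0],"claw":8.7},
  {"travel":[0,0,-12],"dr":[0,0,0],"claw":8.7},
  {"travel":[0,0,-14],"dr":[0,0,0],"claw":8.7},
  {"travel":[0,0,-15],"dr":[0,0,0],"claw":8.7},
  {"travel":[0,0,-15],"dr":[0,0,0],"claw":8.7},
])

```text
time_s: 9.98
tool_pos: [0.4379, 0.1416, 0.1961]
tool_rot: [179.7, 0.0, 91.9]
force: [0.1, -0.1, 0.4]
grip_width: 0.0873
```

```bash
python3 go.py .631 -.057 .20 87.75
```

```text
9.9833 [0.4379 0.1416 0.1961] [179.7193   0.016   91.8822] 0.0873019913547145 [ 0.1344 -0.1188  0.4052]
travel cm [-20.4862  18.65    -0.293 ] dr [0.2812 0.0058 4.1322]
```

>>> send_rows([
  {"travel":[-2,1.8,0],"dr":[0,0,0],"claw":8.7},
  {"travel":[-4,3.6,0],"dr":[0,0,1],"claw":8.7},
  {"travel":[-6.5,5.9,0],"dr":[0,0,1],"claw":8.7},
  {"travel":[-9,8.2,0],"dr":[0,0,2],"claw":8.7},
  {"travel":[-11.5,10.5,0],"dr":[0,0,2],"claw":8.7},
  {"travel":[-14,12.7,0],"dr":[0,0,3],"claw":8.7},
  {"travel":[-16.5,15,0],"dr":[0,0,3],"claw":8.7},
  {"travel":[-19,17.3,0],"dr":[0,0,4],"claw":8.7},
  {"travel":[-20.5,18.6,0],"dr":[0,0,4.1],"claw":8.7},
  {"travel":[-20.5,18.6,0],"dr":[0.2,0,4.1],"claw":8.7},
  {"travel":[-20.5,18.6,0],"dr":[0.2,0,4.1],"claw":8.7},
  {"travel":[-20.5,18.6,0],"dr":[0.2,0,4.1],"claw":8.7},
])

```text
time_s: 10.98
tool_pos: [0.6279, -0.0561, 0.192]
tool_rot: [-179.6, -0.1, 87.9]
force: [0.1, 0.3, -0.1]
grip_width: 0.0871
```

```bash
python3 go.py .631 -.057 .021 87.75;python3 - <<'E'
from h import *
import cv2
t=env.read_camera('top')[90:330,200:460];s=env.read_camera('scene')[130:370,190:450]
cv2.imwrite('pics/a4.png',cv2.resize(np.hstack([t,s]),(780,360),interpolation=cv2.INTER_CUBIC))
E
```

```text
10.9833 [ 0.6279 -0.0561  0.192 ] [-179.6326   -0.0763   87.8762] 0.08714366464824003 [ 0.0679  0.3082 -0.1363]
travel cm [-0.1032  0.4215 17.0933] dr [-0.3675 -0.0759  0.1264]
```

View pics/a4.png

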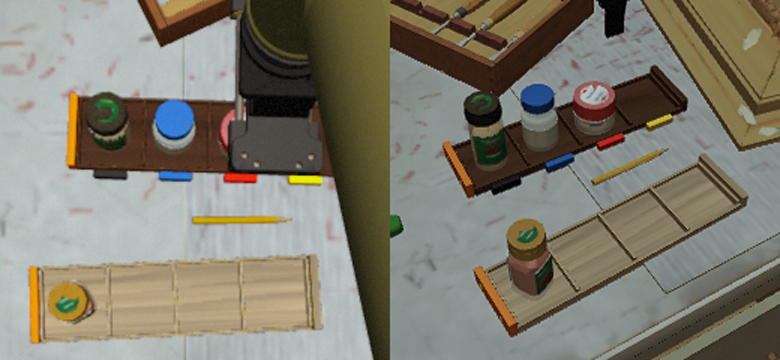

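```bash
python3 - <<'E'
from h import *
print(ray((326,193.3),.058,'scene'),ray((281.3,287.3),.104,'scene'),ray((246.7,291.3),.104))
E
```

```text
[ 0.6282 -0.0544  0.058 ] [0.4314 0.1427 0.104 ] [0.4351 0.1368 0.104 ]
```

>>> send_rows([
  {"travel":[-0.1,0.4,1],"dr":[-0.4,0,0],"claw":8.7},
  {"travel":[-0.1,0.4,3],"dr":[-0.4,0,0],"claw":8.7},
  {"travel":[-0.1,0.4,5],"dr":[-0.4,0,0],"claw":8.7},
  {"travel":[-0.1,0.4,7],"dr":[-0.4,0,0],"claw":8.7},
  {"travel":[-0.1,0.4,9],"dr":[-0.4,0,0],"claw":8.7},
  {"travel":[-0.1,0.4,10],"dr":[-0.4,0,0],"claw":8.7},
  {"travel":[-0.1,0.4,10],"dr":[-0.4,0,0],"claw":8.7},
  {"travel":[-0.1,0.4,10],"dr":[-0.4,0,0],"claw":8.7},
])

```text
time_s: 11.75
tool_pos: [0.6324, -0.0585, 0.0934]
tool_rot: [179.8, 0.0, 87.8]
force: [-0.4, 0.1, 0.9]
grip_width: 0.0871
```

```bash
python3 go.py .631 -.057 .021 87.75
```

```text
11.75 [ 0.6324 -0.0585  0.0934] [179.8239   0.0087  87.8147] 0.08705504135778315 [-0.3536  0.1353  0.9113]
travel cm [ 0.1439 -0.1657  7.2421] dr [0.1761 0.0086 0.0647]
```

>>> send_rows([
  {"travel":[0.2,-0.2,2],"dr":[0,0,0],"claw":8.7},
  {"travel":[0.2,-0.2,4],"dr":[0,0,0],"claw":8.7},
  {"travel":[0.2,-0.2,5.5],"dr":[0,0,0],"claw":8.7},
  {"travel":[0.2,-0.2,6.5],"dr":[0,0,0],"claw":8.7},
  {"travel":[0.2,-0.2,7.1],"dr":[0,0,0],"claw":8.7},
  {"travel":[0.2,-0.2,7.1],"dr":[0,0,0],"claw":8.7},
  {"travel":[0.2,-0.2,7.1],"dr":[0,0,0],"claw":8.7},
])

```text
time_s: 12.33
tool_pos: [0.6315, -0.0568, 0.023]
tool_rot: [179.8, 0.0, 87.8]
force: [-0.4, 0.0, 0.2]
grip_width: 0.0872
```

>>> send_rows([
  {"travel":[0,0,0],"dr":[0,0,0],"claw":8},
  {"travel":[0,0,0],"dr":[0,0,0],"claw":7.5},
  {"travel":[0,0,0],"dr":[0,0,0],"claw":7},
  {"travel":[0,0,0],"dr":[0,0,0],"claw":6.5},
  {"travel":[0,0,0],"dr":[0,0,0],"claw":6},
  {"travel":[0,0,0],"dr":[0,0,0],"claw":5},
  {"travel":[0,0,0],"dr":[0,0,0],"claw":4},
  {"travel":[0,0,0],"dr":[0,0,0],"claw":4},
  {"travel":[0,0,0],"dr":[0,0,0],"claw":4},
  {"travel":[0,0,0],"dr":[0,0,0],"claw":4},
  {"travel":[0,0,0],"dr":[0,0,0],"claw":4},
  {"travel":[0,0,0],"dr":[0,0,0],"claw":4},
])

```text
time_s: 13.33
tool_pos: [0.6309, -0.0569, 0.0226]
tool_rot: [179.8, 0.0, 87.8]
force: [-1.2, 0.1, 1.3]
grip_width: 0.0576
```

>>> send_rows([
  {"travel":[0,0,-0.5],"dr":[0,0,0],"claw":4},
  {"travel":[0,0,-1.5],"dr":[0,0,0],"claw":4},
  {"travel":[0,0,-3],"dr":[0,0,0],"claw":4},
  {"travel":[0,0,-5],"dr":[0,0,0],"claw":4},
  {"travel":[0,0,-7.5],"dr":[0,0,0],"claw":4},
  {"travel":[0,0,-10],"dr":[0,0,0],"claw":4},
  {"travel":[0,0,-12.5],"dr":[0,0,0],"claw":4},
  {"travel":[0,0,-14],"dr":[0,0,0],"claw":4},
  {"travel":[0,0,-14],"dr":[0,0,0],"claw":4},
  {"travel":[0,0,-14],"dr":[0,0,0],"claw":4},
])

```text
time_s: 14.17
tool_pos: [0.6312, -0.0566, 0.1643]
tool_rot: [179.6, 0.0, 87.8]
force: [-0.4, -0.2, -2.0]
grip_width: 0.0576
```

```bash
python3 go.py .4391 .0627 .16 91.85
```

```text
14.1667 [ 0.6312 -0.0566  0.1643] [179.6285   0.0437  87.7865] 0.05759622085830292 [-0.3711 -0.2457 -2.0319]
travel cm [ 11.1816 -19.6598   0.2911] dr [ 0.3698  0.0568 -4.0634]
```

>>> send_rows([
  {"travel":[0.5,-1,0],"dr":[0,0,0],"claw":4},
  {"travel":[1.5,-2.7,0],"dr":[0,0,0],"claw":4},
  {"travel":[3,-5.2,0],"dr":[0,0,-1],"claw":4},
  {"travel":[4.5,-7.9,0],"dr":[0,0,-2],"claw":4},
  {"travel":[6,-10.5,0],"dr":[0,0,-3],"claw":4},
  {"travel":[7.5,-13.1,0],"dr":[0.2,0,-4],"claw":4},
  {"travel":[9,-15.8,0],"dr":[0.4,0,-4],"claw":4},
  {"travel":[10.3,-18,0],"dr":[0.4,0,-4],"claw":4},
  {"travel":[11.2,-19.6,0],"dr":[0.4,0,-4],"claw":4},
  {"travel":[11.2,-19.6,0],"dr":[0.4,0,-4],"claw":4},
  {"travel":[11.2,-19.6,0],"dr":[0.4,0,-4],"claw":4},
  {"travel":[11.2,-19.6,0],"dr":[0.4,0,-4],"claw":4},
])

```text
time_s: 15.17
tool_pos: [0.439, 0.0621, 0.1613]
tool_rot: [-179.8, 0.0, 91.7]
force: [0.3, -0.9, -0.7]
grip_width: 0.0571
```

```bash
python3 go.py .4391 .0625 .023 91.85
```

```text
15.1667 [0.439  0.0621 0.1613] [-179.7749    0.0274   91.744 ] 0.05710667975432679 [ 0.2816 -0.92   -0.6958]
travel cm [ 0.0454  0.0663 13.8302] dr [-0.2251  0.0272 -0.1061]
```

>>> send_rows([
  {"travel":[0,0,1],"dr":[-0.2,0,0],"claw":4},
  {"travel":[0,0,3],"dr":[-0.2,0,0],"claw":4},
  {"travel":[0,0,5.5],"dr":[-0.2,0,0],"claw":4},
  {"travel":[0,0,8],"dr":[-0.2,0,0],"claw":4},
  {"travel":[0,0,10],"dr":[-0.2,0,0],"claw":4},
  {"travel":[0,0,11.5],"dr":[-0.2,0,0],"claw":4},
  {"travel":[0,0,12.5],"dr":[-0.2,0,0],"claw":4},
  {"travel":[0,0,13.2],"dr":[-0.2,0,0],"claw":4},
  {"travel":[0,0,13.4],"dr":[-0.2,0,0],"claw":4},
  {"travel":[0,0,13.4],"dr":[-0.2,0,0],"claw":4},
  {"travel":[0,0,13.4],"dr":[-0.2,0,0],"claw":4},
])

```text
time_s: 16.08
tool_pos: [0.4392, 0.0628, 0.0283]
tool_rot: [179.9, 0.0, 91.8]
force: [0.2, -0.4, -1.4]
grip_width: 0.0576
```

```bash
python3 go.py .4391 .0625 .023 91.85
```

```text
16.0833 [0.4392 0.0628 0.0283] [179.9362   0.0032  91.7714] 0.0575874475655713 [ 0.1517 -0.4493 -1.4426]
travel cm [-0.0298 -0.0136  0.5344] dr [ 0.0638  0.0032 -0.0786]
```

>>> send_rows([
  {"travel":[0,0,0.2],"dr":[0,0,0],"claw":4},
  {"travel":[0,0,0.4],"dr":[0,0,0],"claw":4},
  {"travel":[0,0,0.5],"dr":[0,0,0],"claw":4},
  {"travel":[0,0,0.5],"dr":[0,0,0],"claw":4},
  {"travel":[0,0,0.5],"dr":[0,0,0],"claw":6},
  {"travel":[0,0,0.5],"dr":[0,0,0],"claw":7},
  {"travel":[0,0,0.5],"dr":[0,0,0],"claw":8},
  {"travel":[0,0,0.5],"dr":[0,0,0],"claw":8.7},
  {"travel":[0,0,0.5],"dr":[0,0,0],"claw":8.7},
  {"travel":[0,0,0.5],"dr":[0,0,0],"claw":8.7},
  {"travel":[0,0,0.5],"dr":[0,0,0],"claw":8.7},
  {"travel":[0,0,0.5],"dr":[0,0,0],"claw":8.7},
])

```text
time_s: 17.08
tool_pos: [0.4385, 0.0627, 0.0228]
tool_rot: [-180.0, 0.0, 91.8]
force: [-0.3, 0.1, -1.3]
grip_width: 0.086
```

>>> send_rows([
  {"travel":[0,0,-1],"dr":[0,0,0],"claw":8.7},
  {"travel":[0,0,-3],"dr":[0,0,0],"claw":8.7},
  {"travel":[0,0,-6],"dr":[0,0,0],"claw":8.7},
  {"travel":[0,0,-9],"dr":[0,0,0],"claw":8.7},
  {"travel":[0,0,-12],"dr":[0,0,0],"claw":8.7},
  {"travel":[0,0,-15],"dr":[0,0,0],"claw":8.7},
  {"travel":[0,0,-17],"dr":[0,0,0],"claw":8.7},
  {"travel":[0,0,-17],"dr":[0,0,0],"claw":8.7},
  {"travel":[0,0,-17],"dr":[0,0,0],"claw":8.7},
])

```text
time_s: 17.83
tool_pos: [0.4393, 0.063, 0.1944]
tool_rot: [179.8, 0.1, 91.8]
force: [-0.6, -0.3, -0.3]
grip_width: 0.0866
```

```bash
python3 go.py .6355 .0230 .19 87.75
```

```text
17.8333 [0.4393 0.063  0.1944] [179.8143   0.065   91.7906] 0.08662401166658118 [-0.5657 -0.2598 -0.2905]
travel cm [-4.6075 19.4825  0.5101] dr [0.1879 0.0584 4.0407]
```

>>> send_rows([
  {"travel":[-0.5,2,0],"dr":[0,0,1],"claw":8.7},
  {"travel":[-1,4.2,0],"dr":[0,0,2],"claw":8.7},
  {"travel":[-1.6,6.7,0],"dr":[0,0,3],"claw":8.7},
  {"travel":[-2.2,9.2,0],"dr":[0,0,4],"claw":8.7},
  {"travel":[-2.8,11.7,0],"dr":[0,0,4],"claw":8.7},
  {"travel":[-3.4,14.2,0],"dr":[0,0,4],"claw":8.7},
  {"travel":[-4,16.7,0.5],"dr":[0.2,0,4],"claw":8.7},
  {"travel":[-4.5,18.6,0.5],"dr":[0.2,0,4],"claw":8.7},
  {"travel":[-4.6,19.4,0.5],"dr":[0.2,0,4],"claw":8.7},
  {"travel":[-4.6,19.4,0.5],"dr":[0.2,0,4],"claw":8.7},
  {"travel":[-4.6,19.4,0.5],"dr":[0.2,0,4],"claw":8.7},
  {"travel":[-4.6,19.4,0.5],"dr":[0.2,0,4],"claw":8.7},
])

```text
time_s: 18.83
tool_pos: [0.6325, 0.0238, 0.1876]
tool_rot: [-179.7, 0.0, 87.9]
force: [-0.4, -0.6, -0.0]
grip_width: 0.0869
```

```bash
python3 go.py .635 .0235 .036 87.75
```

```text
18.8333 [0.6325 0.0238 0.1876] [-179.7293    0.0188   87.864 ] 0.08687294237653556 [-0.3974 -0.5542 -0.0438]
travel cm [-0.0144  0.3213 15.1625] dr [-0.2707  0.019   0.114 ]
```

>>> send_rows([
  {"travel":[0,0.2,1],"dr":[-0.2,0,0],"claw":8.7},
  {"travel":[0,0.2,3],"dr":[-0.2,0,0],"claw":8.7},
  {"travel":[0,0.2,5],"dr":[-0.2,0,0],"claw":8.7},
  {"travel":[0,0.2,7],"dr":[-0.2,0,0],"claw":8.7},
  {"travel":[0,0.2,9],"dr":[-0.2,0,0],"claw":8.7},
  {"travel":[0,0.2,11],"dr":[-0.2,0,0],"claw":8.7},
  {"travel":[0,0.2,13],"dr":[-0.2,0,0],"claw":8.7},
  {"travel":[0,0.2,14.4],"dr":[-0.2,0,0],"claw":8.7},
  {"travel":[0,0.2,15.2],"dr":[-0.2,0,0],"claw":8.7},
  {"travel":[0,0.2,15.2],"dr":[-0.2,0,0],"claw":8.7},
  {"travel":[0,0.2,15.2],"dr":[-0.2,0,0],"claw":8.7},
])

```text
time_s: 19.75
tool_pos: [0.6353, 0.0228, 0.0361]
tool_rot: [180.0, 0.0, 87.8]
force: [0.2, -0.7, 0.6]
grip_width: 0.0866
```

>>> send_rows([
  {"travel":[0,0,0],"dr":[0,0,0],"claw":7.5},
  {"travel":[0,0,0],"dr":[0,0,0],"claw":6.5},
  {"travel":[0,0,0],"dr":[0,0,0],"claw":6},
  {"travel":[0,0,0],"dr":[0,0,0],"claw":5.5},
  {"travel":[0,0,0],"dr":[0,0,0],"claw":5},
  {"travel":[0,0,0],"dr":[0,0,0],"claw":4},
  {"travel":[0,0,0],"dr":[0,0,0],"claw":3.5},
  {"travel":[0,0,0],"dr":[0,0,0],"claw":3.5},
  {"travel":[0,0,0],"dr":[0,0,0],"claw":3.5},
  {"travel":[0,0,0],"dr":[0,0,0],"claw":3.5},
  {"travel":[0,0,0],"dr":[0,0,0],"claw":3.5},
  {"travel":[0,0,0],"dr":[0,0,0],"claw":3.5},
])

```text
time_s: 20.75
tool_pos: [0.6353, 0.0227, 0.0359]
tool_rot: [180.0, 0.0, 87.8]
force: [-0.4, 0.3, 1.8]
grip_width: 0.0472
```

>>> send_rows([
  {"travel":[0,0,0],"dr":[0,0,0],"claw":3.5},
  {"travel":[0,0,0],"dr":[0,0,0],"claw":3.5},
  {"travel":[0,0,-0.5],"dr":[0,0,0],"claw":3.5},
  {"travel":[0,0,-1.5],"dr":[0,0,0],"claw":3.5},
  {"travel":[0,0,-3],"dr":[0,0,0],"claw":3.5},
  {"travel":[0,0,-5],"dr":[0,0,0],"claw":3.5},
  {"travel":[0,0,-7.5],"dr":[0,0,0],"claw":3.5},
  {"travel":[0,0,-10],"dr":[0,0,0],"claw":3.5},
  {"travel":[0,0,-12.5],"dr":[0,0,0],"claw":3.5},
  {"travel":[0,0,-14],"dr":[0,0,0],"claw":3.5},
  {"travel":[0,0,-14],"dr":[0,0,0],"claw":3.5},
  {"travel":[0,0,-14],"dr":[0,0,0],"claw":3.5},
])

```text
time_s: 21.75
tool_pos: [0.636, 0.023, 0.1776]
tool_rot: [179.8, 0.0, 87.8]
force: [-1.1, -0.3, -1.4]
grip_width: 0.0476
```

```bash
python3 go.py .4416 -.0155 .175 91.85
```

```text
21.75 [0.636  0.023  0.1776] [179.8318   0.0313  87.7898] 0.047598856864988305 [-1.1299 -0.2717 -1.4066]
travel cm [ -4.5968 -19.2747   0.2022] dr [ 0.167   0.0373 -4.0601]
```

>>> send_rows([
  {"travel":[-0.3,-1,0],"dr":[0,0,0],"claw":3.5},
  {"travel":[-0.7,-2.8,0],"dr":[0,0,-1],"claw":3.5},
  {"travel":[-1.3,-5.3,0],"dr":[0,0,-2],"claw":3.5},
  {"travel":[-1.9,-8,0],"dr":[0,0,-3],"claw":3.5},
  {"travel":[-2.5,-10.5,0],"dr":[0,0,-4],"claw":3.5},
  {"travel":[-3.1,-13,0],"dr":[0,0,-4],"claw":3.5},
  {"travel":[-3.8,-15.7,0],"dr":[0.2,0,-4],"claw":3.5},
  {"travel":[-4.3,-18,0],"dr":[0.2,0,-4],"claw":3.5},
  {"travel":[-4.6,-19.2,0],"dr":[0.2,0,-4],"claw":3.5},
  {"travel":[-4.6,-19.2,0],"dr":[0.2,0,-4],"claw":3.5},
  {"travel":[-4.6,-19.2,0],"dr":[0.2,0,-4],"claw":3.5},
  {"travel":[-4.6,-19.2,0],"dr":[0.2,0,-4],"claw":3.5},
])

```text
time_s: 22.75
tool_pos: [0.4421, -0.0156, 0.1755]
tool_rot: [-179.8, -0.0, 91.8]
force: [0.3, 0.5, -0.7]
grip_width: 0.0477
```

```bash
python3 go.py .4416 -.0155 .0365 91.85
```

```text
22.75 [ 0.4421 -0.0156  0.1755] [-179.8057   -0.0155   91.7897] 0.047674825877802286 [ 0.3489  0.4582 -0.7385]
travel cm [ 0.0042 -0.0029 13.903 ] dr [-0.1943 -0.0156 -0.0603]
```

>>> send_rows([
  {"travel":[0,0,1],"dr":[-0.2,0,0],"claw":3.5},
  {"travel":[0,0,3],"dr":[-0.2,0,0],"claw":3.5},
  {"travel":[0,0,5.5],"dr":[-0.2,0,0],"claw":3.5},
  {"travel":[0,0,8],"dr":[-0.2,0,0],"claw":3.5},
  {"travel":[0,0,10],"dr":[-0.2,0,0],"claw":3.5},
  {"travel":[0,0,11.5],"dr":[-0.2,0,0],"claw":3.5},
  {"travel":[0,0,12.5],"dr":[-0.2,0,0],"claw":3.5},
  {"travel":[0,0,13.2],"dr":[-0.2,0,0],"claw":3.5},
  {"travel":[0,0,13.5],"dr":[-0.2,0,0],"claw":3.5},
  {"travel":[0,0,13.5],"dr":[-0.2,0,0],"claw":3.5},
  {"travel":[0,0,13.5],"dr":[-0.2,0,0],"claw":3.5},
])

```text
time_s: 23.67
tool_pos: [0.4419, -0.0157, 0.0413]
tool_rot: [179.9, 0.0, 91.8]
force: [-0.0, -0.1, -0.9]
grip_width: 0.0473
```

```bash
python3 go.py .4416 -.0155 .0363 91.85
```

```text
23.6667 [ 0.4419 -0.0157  0.0413] [179.9448   0.0067  91.7906] 0.04725042196108786 [-0.0242 -0.1086 -0.9011]
travel cm [ 0.0186 -0.0261  0.4993] dr [ 0.0552  0.0067 -0.0594]
```

>>> send_rows([
  {"travel":[0,0,0.2],"dr":[0,0,0],"claw":3.5},
  {"travel":[0,0,0.4],"dr":[0,0,0],"claw":3.5},
  {"travel":[0,0,0.5],"dr":[0,0,0],"claw":3.5},
  {"travel":[0,0,0.5],"dr":[0,0,0],"claw":3.5},
  {"travel":[0,0,0.5],"dr":[0,0,0],"claw":5.5},
  {"travel":[0,0,0.5],"dr":[0,0,0],"claw":6.5},
  {"travel":[0,0,0.5],"dr":[0,0,0],"claw":7.5},
  {"travel":[0,0,0.5],"dr":[0,0,0],"claw":8.7},
  {"travel":[0,0,0.5],"dr":[0,0,0],"claw":8.7},
  {"travel":[0,0,0.5],"dr":[0,0,0],"claw":8.7},
  {"travel":[0,0,0.5],"dr":[0,0,0],"claw":8.7},
  {"travel":[0,0,0.5],"dr":[0,0,0],"claw":8.7},
])

```text
time_s: 24.67
tool_pos: [0.4412, -0.0158, 0.0358]
tool_rot: [-180.0, 0.0, 91.8]
force: [-0.3, -0.6, -0.2]
grip_width: 0.0852
```

>>> send_rows([
  {"travel":[0,0,-1],"dr":[0,0,0],"claw":8.7},
  {"travel":[0,0,-3],"dr":[0,0,0],"claw":8.7},
  {"travel":[0,0,-6],"dr":[0,0,0],"claw":8.7},
  {"travel":[0,0,-9],"dr":[0,0,0],"claw":8.7},
  {"travel":[0,0,-12],"dr":[0,0,0],"claw":8.7},
  {"travel":[0,0,-15],"dr":[0,0,0],"claw":8.7},
  {"travel":[0,0,-16],"dr":[0,0,0],"claw":8.7},
  {"travel":[0,0,-16],"dr":[0,0,0],"claw":8.7},
  {"travel":[0,0,-16],"dr":[0,0,0],"claw":8.7},
])

```text
time_s: 25.42
tool_pos: [0.4411, -0.0158, 0.1958]
tool_rot: [180.0, 0.0, 91.8]
force: [-0.5, 1.3, 0.3]
grip_width: 0.087
```

```bash
python3 go.py .636 .0985 .19 87.75
```

```text
25.4167 [ 0.4411 -0.0158  0.1958] [179.975    0.048   91.7791] 0.08703288569771271 [-0.546   1.3287  0.3375]
travel cm [10.8204 19.835   0.5805] dr [0.0267 0.0471 4.0292]
```

>>> send_rows([
  {"travel":[1,1.8,0],"dr":[0,0,1],"claw":8.7},
  {"travel":[2.2,4,0],"dr":[0,0,2],"claw":8.7},
  {"travel":[3.6,6.6,0],"dr":[0,0,3],"claw":8.7},
  {"travel":[5,9.2,0],"dr":[0,0,4],"claw":8.7},
  {"travel":[6.4,11.8,0],"dr":[0,0,4],"claw":8.7},
  {"travel":[7.8,14.4,0],"dr":[0,0,4],"claw":8.7},
  {"travel":[9.2,17,0],"dr":[0,0,4],"claw":8.7},
  {"travel":[10.4,19,0],"dr":[0,0,4],"claw":8.7},
  {"travel":[10.8,19.9,0],"dr":[0,0,4],"claw":8.7},
  {"travel":[10.8,19.9,0],"dr":[0,0,4],"claw":8.7},
  {"travel":[10.8,19.9,0],"dr":[0,0,4],"claw":8.7},
  {"travel":[10.8,19.9,0],"dr":[0,0,4],"claw":8.7},
])

```text
time_s: 26.42
tool_pos: [0.6355, 0.0975, 0.195]
tool_rot: [-179.9, 0.1, 87.8]
force: [0.5, 0.6, 0.2]
grip_width: 0.087
```

```bash
python3 go.py .637 .0985 .049 87.75;python3 - <<'E'
from h import *
import cv2
t=env.read_camera('top')[90:330,200:460];s=env.read_camera('scene')[130:370,190:450]
cv2.imwrite('pics/a5.png',cv2.resize(np.hstack([t,s]),(780,360),interpolation=cv2.INTER_CUBIC))
E
```

```text
26.4167 [0.6355 0.0975 0.195 ] [-179.8869    0.0799   87.7692] 0.08702361172891458 [0.5431 0.6394 0.16  ]
travel cm [ 0.1291  0.1774 14.596 ] dr [-0.1131  0.0799  0.0191]
```

View pics/a5.png

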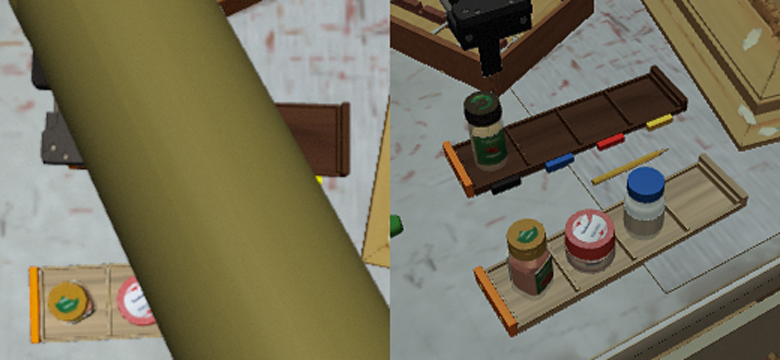

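The three placed pots stand upright in their places (caps at scene-crop (527,236), (590,232), (646,182)); the black jar at (483,107) is under the gripper. I'll grasp it with the tips at z ≈ 0.049.

>>> send_rows([
  {"travel":[0.1,0.2,1],"dr":[0,0,0],"claw":8.7},
  {"travel":[0.1,0.2,3],"dr":[0,0,0],"claw":8.7},
  {"travel":[0.1,0.2,5],"dr":[0,0,0],"claw":8.7},
  {"travel":[0.1,0.2,7],"dr":[0,0,0],"claw":8.7},
  {"travel":[0.1,0.2,9],"dr":[0,0,0],"claw":8.7},
  {"travel":[0.1,0.2,11],"dr":[0,0,0],"claw":8.7},
  {"travel":[0.1,0.2,13],"dr":[0,0,0],"claw":8.7},
  {"travel":[0.1,0.2,14],"dr":[0,0,0],"claw":8.7},
  {"travel":[0.1,0.2,14.6],"dr":[0,0,0],"claw":8.7},
  {"travel":[0.1,0.2,14.6],"dr":[0,0,0],"claw":8.7},
  {"travel":[0.1,0.2,14.6],"dr":[0,0,0],"claw":8.7},
])

```text
time_s: 27.43
tool_pos: [0.6392, 0.0993, 0.0505]
tool_rot: [179.9, -0.0, 87.8]
force: [0.4, 0.7, 0.7]
grip_width: 0.0872
```

>>> send_rows([
  {"travel":[0,0,0],"dr":[0,0,0],"claw":7.5},
  {"travel":[0,0,0],"dr":[0,0,0],"claw":6.5},
  {"travel":[0,0,0],"dr":[0,0,0],"claw":6},
  {"travel":[0,0,0],"dr":[0,0,0],"claw":5.5},
  {"travel":[0,0,0],"dr":[0,0,0],"claw":5},
  {"travel":[0,0,0],"dr":[0,0,0],"claw":4},
  {"travel":[0,0,0],"dr":[0,0,0],"claw":3.5},
  {"travel":[0,0,0],"dr":[0,0,0],"claw":3.5},
  {"travel":[0,0,0],"dr":[0,0,0],"claw":3.5},
  {"travel":[0,0,0],"dr":[0,0,0],"claw":3.5},
  {"travel":[0,0,0],"dr":[0,0,0],"claw":3.5},
  {"travel":[0,0,0],"dr":[0,0,0],"claw":3.5},
])

```text
time_s: 28.43
tool_pos: [0.6387, 0.0992, 0.0498]
tool_rot: [-180.0, 0.0, 87.8]
force: [-0.5, -0.0, 0.5]
grip_width: 0.0443
```

>>> send_rows([
  {"travel":[0,0,0],"dr":[0,0,0],"claw":3.5},
  {"travel":[0,0,0],"dr":[0,0,0],"claw":3.5},
  {"travel":[0,0,-0.5],"dr":[0,0,0],"claw":3.5},
  {"travel":[0,0,-1.5],"dr":[0,0,0],"claw":3.5},
  {"travel":[0,0,-3],"dr":[0,0,0],"claw":3.5},
  {"travel":[0,0,-5],"dr":[0,0,0],"claw":3.5},
  {"travel":[0,0,-7.5],"dr":[0,0,0],"claw":3.5},
  {"travel":[0,0,-10],"dr":[0,0,0],"claw":3.5},
  {"travel":[0,0,-12.5],"dr":[0,0,0],"claw":3.5},
  {"travel":[0,0,-14],"dr":[0,0,0],"claw":3.5},
  {"travel":[0,0,-14],"dr":[0,0,0],"claw":3.5},
  {"travel":[0,0,-14],"dr":[0,0,0],"claw":3.5},
])

```text
time_s: 29.43
tool_pos: [0.6394, 0.0996, 0.1915]
tool_rot: [179.8, 0.0, 87.8]
force: [-0.9, -0.0, -1.8]
grip_width: 0.0442
```

```bash
python3 go.py .4442 -.0935 .19 91.85
```

```text
29.4333 [0.6394 0.0996 0.1915] [179.8303   0.0005  87.7844] 0.04421503628556742 [-0.9201 -0.0027 -1.8456]
travel cm [-20.0509 -18.761    0.0995] dr [ 0.1696  0.0066 -4.0656]
```

>>> send_rows([
  {"travel":[-1,-1,0],"dr":[0,0,0],"claw":3.5},
  {"travel":[-3,-2.8,0],"dr":[0,0,-1],"claw":3.5},
  {"travel":[-5.2,-4.9,0],"dr":[0,0,-2],"claw":3.5},
  {"travel":[-7.5,-7,0],"dr":[0,0,-3],"claw":3.5},
  {"travel":[-9.8,-9.2,0],"dr":[0,0,-4],"claw":3.5},
  {"travel":[-12.1,-11.3,0],"dr":[0,0,-4],"claw":3.5},
  {"travel":[-14.4,-13.5,0],"dr":[0.2,0,-4],"claw":3.5},
  {"travel":[-16.7,-15.6,0],"dr":[0.2,0,-4],"claw":3.5},
  {"travel":[-18.8,-17.6,0],"dr":[0.2,0,-4],"claw":3.5},
  {"travel":[-20,-18.7,0],"dr":[0.2,0,-4],"claw":3.5},
  {"travel":[-20,-18.7,0],"dr":[0.2,0,-4],"claw":3.5},
  {"travel":[-20,-18.7,0],"dr":[0.2,0,-4],"claw":3.5},
])

```text
time_s: 30.43
tool_pos: [0.4431, -0.094, 0.189]
tool_rot: [-179.7, 0.0, 91.6]
force: [-0.1, -0.0, -1.2]
grip_width: 0.0446
```

>>> send_rows([
  {"travel":[0,0,0],"dr":[0,0,0],"claw":3.5},
  {"travel":[0,0,0],"dr":[0,0,0],"claw":3.5},
  {"travel":[0,0,0],"dr":[0,0,0],"claw":3.5},
])

```text
time_s: 30.68
tool_pos: [0.4447, -0.0921, 0.1896]
tool_rot: [-179.8, -0.1, 91.9]
force: [-0.3, -0.0, -1.1]
grip_width: 0.0445
```

```bash
python3 go.py .4442 -.0935 .050 91.85
```

```text
30.6833 [ 0.4447 -0.0921  0.1896] [-179.7894   -0.0544   91.9129] 0.04453702059252464 [-0.3043 -0.0464 -1.1077]
travel cm [-0.1474 -0.0022 13.959 ] dr [-0.2106 -0.0543  0.063 ]
```

>>> send_rows([
  {"travel":[-0.1,0,1],"dr":[-0.2,0,0],"claw":3.5},
  {"travel":[-0.1,0,3],"dr":[-0.2,0,0],"claw":3.5},
  {"travel":[-0.1,0,5.5],"dr":[-0.2,0,0],"claw":3.5},
  {"travel":[-0.1,0,8],"dr":[-0.2,0,0],"claw":3.5},
  {"travel":[-0.1,0,10],"dr":[-0.2,0,0],"claw":3.5},
  {"travel":[-0.1,0,11.5],"dr":[-0.2,0,0],"claw":3.5},
  {"travel":[-0.1,0,12.5],"dr":[-0.2,0,0],"claw":3.5},
  {"travel":[-0.1,0,13.2],"dr":[-0.2,0,0],"claw":3.5},
  {"travel":[-0.1,0,13.5],"dr":[-0.2,0,0],"claw":3.5},
  {"travel":[-0.1,0,13.5],"dr":[-0.2,0,0],"claw":3.5},
  {"travel":[-0.1,0,13.5],"dr":[-0.2,0,0],"claw":3.5},
])

```text
time_s: 31.6
tool_pos: [0.4444, -0.0944, 0.0554]
tool_rot: [179.9, 0.0, 91.8]
force: [0.4, -0.2, -0.8]
grip_width: 0.0441
```

```bash
python3 go.py .4442 -.0935 .050 91.85
```

```text
31.6 [ 0.4444 -0.0944  0.0554] [179.9413   0.0223  91.7863] 0.044141641922748345 [ 0.3682 -0.1837 -0.7963]
travel cm [ 0.0927 -0.0131  0.5381] dr [ 0.0587  0.0224 -0.0637]
```

>>> send_rows([
  {"travel":[0,0,0.2],"dr":[0,0,0],"claw":3.5},
  {"travel":[0,0,0.4],"dr":[0,0,0],"claw":3.5},
  {"travel":[0,0,0.5],"dr":[0,0,0],"claw":3.5},
  {"travel":[0,0,0.5],"dr":[0,0,0],"claw":3.5},
  {"travel":[0,0,0.5],"dr":[0,0,0],"claw":5.5},
  {"travel":[0,0,0.5],"dr":[0,0,0],"claw":6.5},
  {"travel":[0,0,0.5],"dr":[0,0,0],"claw":7.5},
  {"travel":[0,0,0.5],"dr":[0,0,0],"claw":8.7},
  {"travel":[0,0,0.5],"dr":[0,0,0],"claw":8.7},
  {"travel":[0,0,0.5],"dr":[0,0,0],"claw":8.7},
  {"travel":[0,0,0.5],"dr":[0,0,0],"claw":8.7},
  {"travel":[0,0,0.5],"dr":[0,0,0],"claw":8.7},
])

```text
time_s: 32.6
tool_pos: [0.4437, -0.0944, 0.0498]
tool_rot: [-180.0, 0.0, 91.8]
force: [0.4, 0.1, -0.7]
grip_width: 0.0851
```

>>> send_rows([
  {"travel":[0,0,-1],"dr":[0,0,0],"claw":8.7},
  {"travel":[0,0,-3],"dr":[0,0,0],"claw":8.7},
  {"travel":[0,0,-6],"dr":[0,0,0],"claw":8.7},
  {"travel":[0,0,-9],"dr":[0,0,0],"claw":8.7},
  {"travel":[0,0,-12],"dr":[0,0,0],"claw":8.7},
  {"travel":[0,0,-15],"dr":[0,0,0],"claw":8.7},
  {"travel":[0,0,-16],"dr":[0,0,0],"claw":8.7},
  {"travel":[0,0,-16],"dr":[0,0,0],"claw":8.7},
])

```text
time_s: 33.27
tool_pos: [0.4457, -0.0947, 0.2132]
tool_rot: [179.7, 0.2, 91.8]
force: [0.3, -0.2, -0.4]
grip_width: 0.0866
```

>>> send_rows([
  {"travel":[-2,1,0],"dr":[0,0,2],"claw":8.7},
  {"travel":[-5,2,0],"dr":[0,0,5],"claw":8.7},
  {"travel":[-8,3,0],"dr":[0,0,8],"claw":8.7},
  {"travel":[-11,4,0],"dr":[0,0,11],"claw":8.7},
  {"travel":[-14,5,0],"dr":[0,0,14],"claw":8.7},
  {"travel":[-17,5,0],"dr":[0,0,17],"claw":8.7},
  {"travel":[-20,5,0],"dr":[0,0,20],"claw":8.7},
  {"travel":[-23,5,0],"dr":[0,0,23],"claw":8.7},
  {"travel":[-25,5,0],"dr":[0,0,25],"claw":8.7},
  {"travel":[-26,5,0],"dr":[0,0,26],"claw":8.7},
  {"travel":[-26,5,0],"dr":[0,0,26],"claw":8.7},
  {"travel":[-26,5,0],"dr":[0,0,26],"claw":8.7},
])

```text
time_s: 34.27
tool_pos: [0.5017, -0.3512, 0.2086]
tool_rot: [-179.9, -0.1, 65.9]
force: [0.5, 0.5, 0.7]
grip_width: 0.0871
```

```bash
python3 - <<'E'
from h import *
import cv2
t=env.read_camera('top')[90:330,200:460];s=env.read_camera('scene')[130:370,190:450]
cv2.imwrite('pics/a6.png',cv2.resize(np.hstack([t,s]),(780,360),interpolation=cv2.INTER_CUBIC))
E
```

```text
(no output)
```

View pics/a6.png

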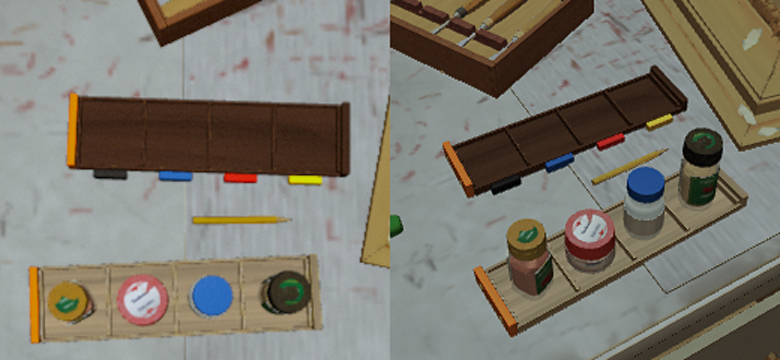

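All four stand upright in the pale rack: caps in the top crop at (69,301), (143,300), (211,296), (290,291). Numeric check in the rack frame:

```bash
python3 - <<'E'
from h import *
p=np.load('poses.npz')['p'];c,s=np.cos(p[2]),np.sin(p[2])
for n,uv,v,h in(('yellow',(69,301),(527,236),.104),('red',(143,300),(590,231),.058),('blue',(211,296),(646,182),.093),('black',(290,291),(703,146),.113)):
    for w in(ray((200+uv[0]/1.5,90+uv[1]/1.5),h),ray((190+(v[0]-390)/1.5,130+v[1]/1.5),h,'scene')):
        d=w[:2]-p[:2];print(n,np.array([c*d[0]+s*d[1],-s*d[0]+c*d[1]])*1000)
print(env.get_obs()['joint_velocities'])
E
```

```text
yellow [ -0.5345 114.2196]
yellow [ -5.222  119.2077]
red [-1.6928 37.8394]
red [-5.723  42.5298]
blue [ -1.6849 -35.5577]
blue [ -4.2257 -34.054 ]
black [  -0.7776 -117.0228]
black [  -8.8103 -109.6533]
[-0.0719 -0.5531 -0.1145 -0.3116  0.2725 -0.0503  0.0057]
```

>>> send_rows([
  {"travel":[0,0,0],"dr":[0,0,0],"claw":8.7},
  {"travel":[0,0,0],"dr":[0,0,0],"claw":8.7},
  {"travel":[0,0,0],"dr":[0,0,0],"claw":8.7},
  {"travel":[0,0,0],"dr":[0,0,0],"claw":8.7},
])

```text
time_s: 34.7
tool_pos: [0.5019, -0.3522, 0.2102]
tool_rot: [180.0, 0.0, 65.8]
force: [-0.4, -0.2, 0.1]
grip_width: 0.0869
```

```bash
python3 -c "
from cell import env
print(env.sign_off())"
```

```text
the job is handed in; nothing more can be done
None
```

I moved all four pots to the pale rack in reverse order. From its orange end they now stand yellow, red, blue, black. I handed the job in at 34.7 s of the 112 s allowed.

- **Final look:** both cameras show all four pots upright in their places, with the gripper open and the arm clear of the rack.
- **Positions:** the top camera puts each pot within about 4 mm of its place centre. The scene camera reads up to 9 mm off (black jar, in x). Both are inside the 18 mm limit. The two cameras disagree by 3–11 mm, and I took that as reading and calibration error.
- **Grip reading:** on the yellow jar the fingers stopped at 46 mm, although the jar is given as 42 mm across. It lifted and stood normally, so I did not look into it further.
- **Not measured directly:** I judged pot heights, tilt and stillness only from the pictures and the heights at which I released them.

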